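# Load the batten into the drilling jig

### The job

Load the drilling jig for the next hole: pick up the long narrow batten, lay it flat on the jig's base in front of the bridge, and slide it lengthwise through the gap under the bridge until its end is up against the stop block. Let go of it lying flat and straight in the jig, and leave the wide board and the short offcut where they lie.

Things in the scene. Friction and masses are not known exactly. Their poses are not given: they have to be found in the camera images.
- batten: the long narrow pine batten, a plain bar 260 x 44 x 28 mm (x length, y width, z thickness), about 0.15 kg, loose, lying flat on the bench at one of three places beside the jig, its length roughly fore and aft (within 0.2 rad). Origin at the centre of its underside, z up. Its ends are alike. Only this piece is long and also narrow enough for the jig.
- jig: wooden drilling jig fixed to the bench; x = way the work slides in (away from robot, yaw within 0.3), z up; origin on the bench under a fully home batten's centre. In mm: base 320 x 130, top z 12, open for x < 60. Bridge x 60 to 90: gap y -32 to 32 between posts (outer y 50), crossbar z 54 to 70 with 3 mm steel bush on top. Stop block: face x 130, 100 wide, top z 40. Enter from -x.
- wide_board: a bystander: the wide pine board, 260 x 84 x 28 mm (x length, y width, z thickness), loose and flat on the bench, too wide for the gap. Origin at the centre of its underside.
- offcut: a bystander: the short pine offcut, 110 x 44 x 28 mm (x length, y width, z thickness), loose and flat on the bench, as narrow as the batten but too short. Origin at the centre of its underside.

How it is judged:
By the outcome, as a careful person would: the job done as asked, in the order asked, and still so for the second after the job is handed in, with the robot touching nothing.
It also fails if it takes over 40 s, if anything falls off the work surface, if the arm or the gripper's body presses on something with over 40 N, if the wrist force passes 120 N, or if a joint passes its speed limit or range.

### The arm

A 6-joint arm with a two-finger parallel gripper is mounted at the origin on the work surface. World frame = base frame: x ahead of the robot, y to its left, z up, the work surface at z = 0. Lengths are in mm, angles in rad, forces in N, time in s.
With the tool pointing down it reaches from about 275 to 1000 mm from the base axis. Payload 8.4 kg.
Tool frame: the origin (TCP) lies midway between the tips of the shut fingers; the grasp point (between the pads) lies 19 mm behind it; z points along the fingers, y is the direction in which the jaws open and shut (so a half turn about z gives the same grasp; the last joint's range is limited). The gripper opens to 85 mm and grips with 20 to 120 N. Pads are 22 mm wide; open, the fingers measure 114 mm over their backs; the gripper's body (76 mm by 85 mm) begins 54 mm behind the grasp point. The pads swing forward as they close: fully open they stand 13 mm farther back than shut.
Start: joints at [-1.117, 0.353, 1.633, -0, 1.155, -0.002], TCP at [275.112, -561.196, 231.281] pointing down, gripper open.
Joint ranges: [-2.63, 2.63], [-0.92, 2.1], [0.06, 2.66], [-1.3, 4.44], [0, 2.69], [-3.02, 3.02]. Speed limits (rad/s): [2.22, 2.22, 2.79, 3.14, 3.14, 3.14].

### API

Orientations are given as [roll, pitch, yaw] about the fixed x, y, z axes, in that order (R = Rz(yaw) Ry(pitch) Rx(roll)).
In Python, from rig import r gives the robot as it stands. The module is installed in compiled form; this text tells all that it offers.
- The arm moves only by the tool drive_tool, never from a script. Its argument "moves" is a list of rows, each a list of 3 entries, a list of its own where there are three numbers: the closure, from 0 (fully open) to 1 (shut), then the shift along the tool's x, y, z in cm, then the turn about the tool's z in degrees. In form: [[claw, [dx, dy, dz], roll], ...]. A call has 1 to 12 rows; each row is the pose to reach, as a shift and turn from the pose measured when the call began, along the tool's axes at that moment; what a row does not reach only later rows make up. A row lasts 1/8 s, in which the tool goes at most 62.5 mm and 10.7 degrees, less where a joint would pass 70% of its speed; a pose out of reach is approached as far as the arm can. A call with a gripper value outside its range is refused whole. The fingers move at their own pace and stop on an object; "grip_force" is the grip in N (left out, the last holds). Time passes only in rows, so rows that repeat a pose let the fingers close. It gives the time, the measured TCP pose, the force and the opening at its end, in the units of the state.
- r.sense(): the state, without advancing time (a new reading comes with each control period).
- r.grab_frame(name): name is "scene" or "side" or "wrist"; returns a dict with "color" (480x640x3 uint8, red, green, blue), "fx", "fy", "cx", "cy" (pixels), "pose" (4x4, takes a point from camera to world coordinates); the wrist camera has in their place "hand_eye" (4x4, takes a point from camera to tool coordinates, whose origin is the TCP and whose axes are the flange's). Camera axes: x right, y up, looking along -z (the intrinsics and any distortion apply to the point x, -y, -z); pixel columns grow to the right and rows downward; lengths in mm; the calibration is good to about 2 mm. The wrist camera is an equidistant fisheye: a pixel r from the principal point sees the ray r / f radians off the axis. A picture is of the moment at which its call begins: read the wrist's pose just before it. There is no depth.
- r.sign_off(): hands the job in, once; it reports no verdict.
Trained networks look in the newest picture that a camera, given by its name, has taken for a name from the list of things; names that differ only in an ending like _2 or _b are one class to them, and where a whole thing is asked for, a point or a joint stands for the part that bears it (a point fixed in the world has none). Each returns a list of dicts, best first, with "score" (0 to 1); they miss things now and then, are a little off and sometimes report something else, mostly with a low value. They report only what shows in the picture. A call takes as long as a camera call.
- r.outline_of(thing, camera): "mask" (480x640 bool, what is visible of it) and "at" ([column, row] in pixels, amid what is visible of it).
- r.spot_point(thing, camera): "at" ([column, row] in pixels: a listed point, or the origin of a listed thing).
The state is a dict: "clock": time; "qpos": joint angles; "qvel": joint speeds; "joint_efforts": joint torques, N m; "eef_pos": TCP position; "tcp_rot": TCP orientation; "contact_force": force on the tool from outside, world axes, zero at the start; "wrist_torque": the same for the moment, N m; "opening": opening from 0.0 (shut) to 1.0 (fully open).
Only numpy, scipy, OpenCV 4.12 (cv2) and the standard library are available. Lean on these libraries where they do the work, as an engineer would, in place of code of your own. Each camera call takes 0.05 s, during which the arm holds its last target.

## Working session

There is one attempt and no reset: what is moved stays moved. The work goes in short steps, Python scripts to look and compute and a tool call to move; the robot and the scene stay as the last step left them, time stands still between calls to the robot, and variables do not carry over. Pictures are saved under pics/ and viewed, and the job is handed in when it is done.

Besides the shell and the picture viewer there is one more tool, called after "Request:" in YAML: its name, and indented under it one key for each argument. drive_tool: Moves the arm, as the interface text tells. Its arguments: {"type":"object","properties":{"moves":{"type":"array"},"grip_force":{"type":"number"}},"required":["moves"]}

```bash
mkdir -p pics; cat > h.py <<'E'
import numpy as np, cv2
from rig import r
def snap(n,fn):
    f=r.grab_frame(n); cv2.imwrite('pics/'+fn,f['color'][:,:,::-1]); return f
def ray(f,u,v):
    d=np.array([(u-f['cx'])/f['fx'],-(v-f['cy'])/f['fy'],-1.]); P=np.array(f['pose']); return P[:3,3],P[:3,:3]@d
def onz(f,u,v,z):
    o,d=ray(f,u,v); return o+d*(z-o[2])/d[2]
def proj(f,p):
    P=np.array(f['pose']); c=P[:3,:3].T@(np.array(p,float)-P[:3,3]); return np.array([f['cx']+f['fx']*c[0]/-c[2], f['cy']-f['fy']*c[1]/-c[2]])
E
python3 - <<'E'
from h import *
print(r.sense())
for c in ['scene','side']:
    f=snap(c,c+'0.png'); print(c,[f[k] for k in f if k!='color'])
    for t in ['batten','jig','wide_board','offcut']:
        for o in r.outline_of(t,c)[:3]:
            m=o['mask'].astype(np.uint8); cs,_=cv2.findContours(m,0,2)
            k=max(cs,key=cv2.contourArea)
            print(t,o['score'],o['at'],m.sum(),cv2.approxPolyDP(k,4,True)[:,0].tolist())
        print([ (s['score'],s['at']) for s in r.spot_point(t,c)[:2]])
E
```

```text
{'clock': 0.0, 'qpos': array([-1.11741624e+00,  3.53653226e-01,  1.63415975e+00, -3.14823379e-05,
        1.15520825e+00, -2.37745804e-03]), 'qvel': array([-8.93636247e-04, -4.01433477e-04, -1.85844552e-04, -5.87128202e-04,
        5.22314664e-04,  3.69823432e-05]), 'joint_efforts': array([-1.30607928e-03, -6.05260992e+01, -3.42056644e+01, -2.42288679e-04,
        9.34372918e-03, -1.15171616e-05]), 'eef_pos': array([ 274.87629915, -560.75839021,  230.5475593 ]), 'tcp_rot': array([-3.14016403e+00,  2.53879182e-05,  4.55770296e-01]), 'contact_force': array([-0.20081602, -0.64069549,  0.26712488]), 'wrist_torque': array([-0.01985514,  0.01612247,  0.02304752]), 'opening': 0.9920365705402424}
scene [529.3647604368379, 529.3647604368379, 320.828479757746, 243.92196734616329, array([[-2.32928135e-01, -8.13342793e-01,  5.33120985e-01,
         1.04878477e+03],
       [ 9.72415949e-01, -2.01736306e-01,  1.17088361e-01,
         1.34786719e+02],
       [ 1.23168841e-02,  5.45688522e-01,  8.37897566e-01,
         8.55237670e+02],
       [ 0.00000000e+00,  0.00000000e+00,  0.00000000e+00,
     
[... 900 characters left out ...]
        1.00000000e+00]])]
batten 0.86 [358.7, 310.6] 6291 [[436, 256], [413, 244], [290, 342], [290, 355], [315, 373], [428, 276]]
[(0.58, [366.9, 311.0])]
jig 0.81 [237.6, 166.8] 8876 [[321, 143], [295, 120], [282, 130], [260, 116], [253, 120], [252, 141], [146, 174], [144, 181], [172, 221], [326, 163]]
[(0.62, [238.8, 170.9])]
wide_board 0.74 [292.3, 268.7] 9221 [[383, 237], [350, 211], [210, 278], [210, 288], [240, 328], [382, 251]]
[(0.56, [300.7, 271.6])]
offcut 0.94 [446.2, 381.6] 3690 [[459, 334], [407, 397], [410, 406], [436, 424], [486, 359], [485, 351]]
offcut 0.41 [291.0, 269.0] 9083 [[382, 237], [351, 211], [209, 280], [210, 287], [240, 328], [380, 252]]
[(0.66, [444.6, 387.0])]
```

View pics/scene0.png

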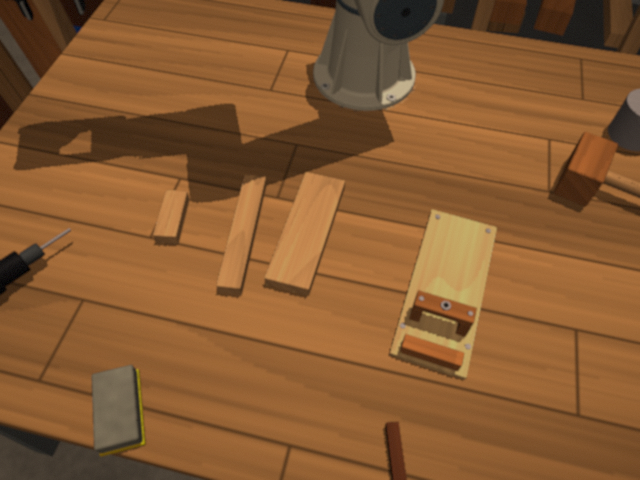

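View pics/side0.png

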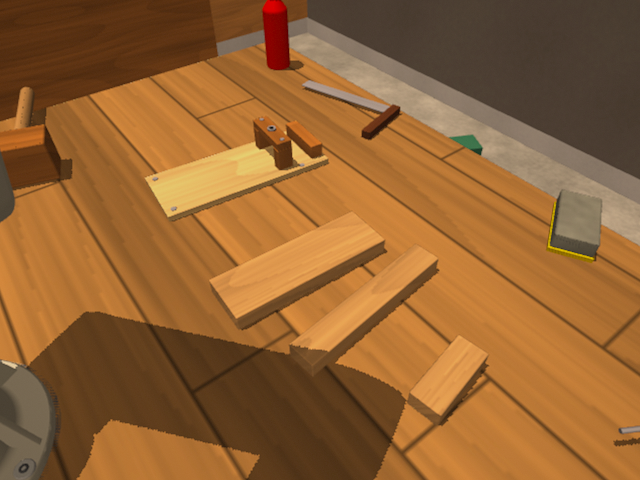

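The scene picture shows offcut (172,217), batten (240,236), wide board (307,232) and jig (447,295) with its bridge at the far end. The networks' labels agree with it. Next I fit poses to the silhouettes from both cameras.

```bash
cat > fit.py <<'E'
from h import *
from scipy.optimize import minimize
import itertools
def box(x0,x1,y0,y1,z0,z1): return np.array(list(itertools.product((x0,x1),(y0,y1),(z0,z1))),float)
M={'batten':[box(-130,130,-22,22,0,28)],'wide_board':[box(-130,130,-42,42,0,28)],'offcut':[box(-55,55,-22,22,0,28)],
'jig':None}
def sil(f,boxes,p):
    m=np.zeros((960,1280),np.uint8); c,s=np.cos(p[2]),np.sin(p[2])
    for b in boxes:
        w=b.copy(); w[:,0]=p[0]+c*b[:,0]-s*b[:,1]; w[:,1]=p[1]+s*b[:,0]+c*b[:,1]
        if len(p)>3: w[:,2]+=p[3]
        q=np.array([proj(f,k) for k in w])*2+.5
        cv2.fillConvexPoly(m,cv2.convexHull(np.round(q*16).astype(np.int32)),1,shift=4)
    return m
def fit(fm,boxes,p0):
    ms=[(f,cv2.resize(m.astype(np.uint8),(1280,960),interpolation=0)) for f,m in fm]
    def cost(p):
        return sum(1-(lambda a:(a&m).sum()/(a|m).sum())(sil(f,boxes,p)) for f,m in ms)/len(ms)
    S=np.array([p0+np.array(d) for d in ([0,0,0],[15,0,0],[0,15,0],[0,0,.1])])
    for k in range(2):
        o=minimize(cost,S[0],method='Nelder-Mead',options=dict(initial_simplex=S,xatol=.05,fatol=1e-5))
        S=np.array([o.x+np.array(d) for d in ([0,0,0],[-5,0,0],[0,-5,0],[0,0,-.04])])
    return o.x,o.fun
E
python3 - <<'E'
from fit import *
F={c:r.grab_frame(c) for c in ['scene','side']}
mm={}
for t in ['batten','wide_board','offcut','jig']:
    for c in F: mm[t,c]=r.outline_of(t,c)[0]
M['jig']=None
for xb in (-190,-160,-130):
  pass
f=F['scene']
for uv in ([432,209],[495,227],[463,378],[389,354]): print('base corner',onz(f,*uv,12).round(1))
# jig length along x unknown: fit with base from -170..150 guess
for t in ['batten','wide_board','offcut']:
    p0=np.r_[onz(f,*mm[t,'scene']['at'],20)[:2],0]
    for cs in (['scene','side'],['scene'],['side']):
        print(t,cs,fit([(F[c],mm[t,c]['mask']) for c in cs],M[t],p0))
p0=np.r_[onz(f,*mm['jig','scene']['at'],12)[:2],0]
for off in (-160,-150,-140,-130,-120,-110,-100):
    pass
for x1 in (130,140,150,160,170,180):
    J=[box(x1-320,x1,-65,65,0,12),box(60,90,-50,-32,12,70),box(60,90,32,50,12,70),box(60,90,-50,50,54,70),box(130,min(x1,150),-50,50,12,40)]
    for cs in (['scene','side'],['scene'],['side']): print(x1,cs,fit([(F[c],mm['jig',c]['mask']) for c in cs],J,p0))
E
```

```text
Traceback (most recent call last):
IndexError: list index out of range
```

```bash
cat > run1.py <<'E'
from fit import *
F={}; mm={}
for c in ['scene','side']:
    for t in ['batten','wide_board','offcut','jig']:
        for k in range(4):
            F[c]=r.grab_frame(c)
            o=r.outline_of(t,c)
            if o: mm[t,c]=o[0]; break
        else: print('miss',t,c)
        if o: print(t,c,o[0]['score'],o[0]['at'])
f=F['scene']
for t in ['batten','wide_board','offcut']:
    p0=np.r_[onz(f,*mm[t,'scene']['at'],20)[:2],0]
    for cs in (['scene','side'],['scene'],['side']):
        print(t,cs,fit([(F[c],mm[t,c]['mask']) for c in cs],M[t],p0))
p0=np.r_[onz(f,*mm['jig','scene']['at'],12)[:2],0]
for x1 in (150,160,170):
    J=[box(x1-320,x1,-65,65,0,12),box(60,90,-50,-32,12,70),box(60,90,32,50,12,70),box(60,90,-50,50,54,70),box(130,min(x1,150),-50,50,12,40)]
    for cs in (['scene','side'],['scene'],['side']): print(x1,cs,fit([(F[c],mm['jig',c]['mask']) for c in cs],J,p0))
print(r.sense()['clock'])
E
python3 run1.py
```

```text
batten scene 0.94 [240.8, 233.7]
wide_board scene 0.87 [307.6, 236.4]
offcut scene 0.89 [170.0, 216.2]
jig scene 0.83 [445.1, 295.7]
batten side 0.79 [359.1, 313.4]
wide_board side 0.83 [291.5, 267.0]
offcut side 0.61 [445.7, 381.9]
jig side 0.76 [238.3, 169.7]
batten ['scene', 'side'] (array([ 5.21243624e+02, -1.35655314e+02,  1.21201404e-01]), np.float64(0.062269587815193594))
batten ['scene'] (array([ 5.20317018e+02, -1.36288723e+02,  1.18553770e-01]), np.float64(0.057222609909281186))
batten ['side'] (array([ 5.21684921e+02, -1.35571184e+02,  1.19355072e-01]), np.float64(0.06088731418008164))
wide_board ['scene', 'side'] (array([ 4.87808481e+02, -1.71277535e+01, -3.65418622e-02]), np.float64(0.046197458659335))
wide_board ['scene'] (array([ 4.86679861e+02, -1.76382200e+01, -3.75814566e-02]), np.float64(0.0351682638734121))
wide_board ['side'] (array([ 4.88640879e+02, -1.58847759e+01, -3.76189030e-02]), np.float64(0.0477193356615393))
offcut ['scene', 'side'] (array([ 5.21998333e+02, -2.81531037e+02,  1.75709945e-01]), np.float64(0.04927584897744114))
offcut ['scene'] (array([ 5.1
[... 495 characters left out ...]
float64(0.04894398788320753))
160 ['scene', 'side'] (array([ 5.43420792e+02,  2.59738500e+02, -1.03928839e-01]), np.float64(0.029011647946201036))
160 ['scene'] (array([ 5.42537119e+02,  2.59570197e+02, -1.00349258e-01]), np.float64(0.015574720041189316))
160 ['side'] (array([ 5.45051464e+02,  2.61798052e+02, -9.59400285e-02]), np.float64(0.03140732265446222))
170 ['scene', 'side'] (array([ 5.33672860e+02,  2.61050747e+02, -1.04482997e-01]), np.float64(0.047465585261623755))
170 ['scene'] (array([ 5.32605889e+02,  2.60544407e+02, -1.00730496e-01]), np.float64(0.015599184636841512))
170 ['side'] (array([ 5.39836013e+02,  2.62449754e+02, -9.75929325e-02]), np.float64(0.06408252578930917))
2.15
```

```bash
cat > go.py <<'E'
from h import *
import sys
from scipy.spatial.transform import Rotation as R
def rel(x,y,z,yaw):
    s=r.sense(); Rt=R.from_euler('xyz',s['tcp_rot']).as_matrix()
    d=Rt.T@(np.array([x,y,z])-s['eef_pos'])/10
    dy=(s['tcp_rot'][2]-yaw+np.pi/2)%np.pi-np.pi/2
    print('clock',s['clock'],'pos',s['eef_pos'].round(1),'rot',s['tcp_rot'].round(4),'F',s['contact_force'].round(1),'op',round(s['opening'],3)); print('shift cm',d.round(2),'turn deg',np.degrees(dy).round(2),'j6',s['qpos'][5])
if __name__=='__main__': rel(*map(float,sys.argv[1:5]))
E
python3 -c "
import numpy as np;a=.12;print(521-60*np.cos(a),-135.8-60*np.sin(a))"
python3 go.py 461.4 -143 110 0.12
```

```text
461.43148184876804 -142.9827324373352
clock 2.15 pos [ 275.1 -561.2  231.3] rot [3.1416 0.     0.4558] F [-0.9 -1.1  0.1] op 1.002
shift cm [ 35.13 -29.35  12.13] turn deg 19.24 j6 -0.002404976329300773
```

Request:
drive_tool:
  moves:
    - [0, [35.1, -29.4, 12.1], 19.2]
    - [0, [35.1, -29.4, 12.1], 19.2]
    - [0, [35.1, -29.4, 12.1], 19.2]
    - [0, [35.1, -29.4, 12.1], 19.2]
    - [0, [35.1, -29.4, 12.1], 19.2]
    - [0, [35.1, -29.4, 12.1], 19.2]
    - [0, [35.1, -29.4, 12.1], 19.2]
    - [0, [35.1, -29.4, 12.1], 19.2]
    - [0, [35.1, -29.4, 12.1], 19.2]
    - [0, [35.1, -29.4, 12.1], 19.2]
    - [0, [35.1, -29.4, 12.1], 19.2]
  grip_force: 60

```text
clock: 3.52
eef_pos: [460.8, -143.6, 110.6]
tcp_rot: [3.141, -0.001, 0.119]
contact_force: [0.3, 0.0, -0.5]
opening: 0.999
```

```bash
python3 go.py 461.4 -143 1.5 0.12; python3 - <<'E'
from h import *
snap('wrist','w1.png')
E
```

```text
clock 3.525 pos [ 460.8 -143.6  110.6] rot [ 3.1412e+00 -5.0000e-04  1.1940e-01] F [ 0.3  0.  -0.5] op 0.999
shift cm [ 0.06 -0.06 10.91] turn deg -0.03 j6 1.1462638231628912
```

View pics/w1.png

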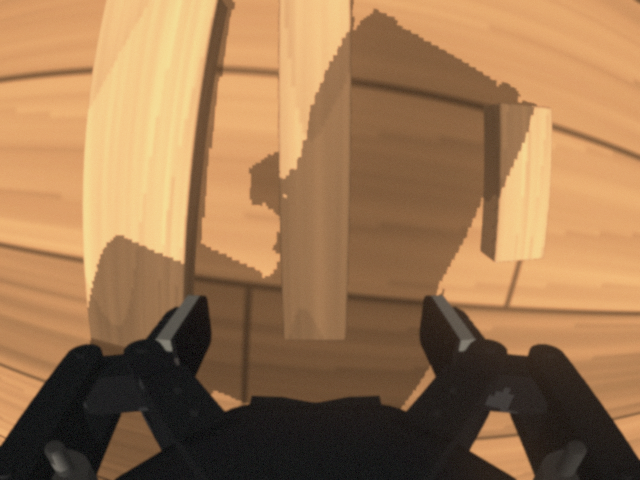

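The wrist view shows the batten centred between the jaws (columns 283–348, fingers' midpoint about 317). The board and the offcut are clear of both fingers.

Request:
drive_tool:
  moves:
    - [0, [0.1, -0.1, 6], 0]
    - [0, [0.1, -0.1, 9], 0]
    - [0, [0.1, -0.1, 10.8], 0]
    - [0, [0.1, -0.1, 10.8], 0]
    - [1, [0.1, -0.1, 10.8], 0]
    - [1, [0.1, -0.1, 10.8], 0]
    - [1, [0.1, -0.1, 10.8], 0]
    - [1, [0.1, -0.1, 10.8], 0]
    - [1, [0.1, -0.1, 10.8], 0]
    - [1, [0.1, -0.1, 10.8], 0]
  grip_force: 60

```text
clock: 4.82
eef_pos: [462.4, -142.9, 3.8]
tcp_rot: [3.14, -0.002, 0.119]
contact_force: [-1.7, -2.0, 7.3]
opening: 0.501
```

Request:
drive_tool:
  moves:
    - [1, [0, 0, -5], 0]
    - [1, [0, 0, -10], 0]
    - [1, [0, 0, -12], 0]
    - [1, [0, 0, -12], 0]

```text
clock: 5.32
eef_pos: [463.2, -143.1, 125.5]
tcp_rot: [3.139, -0.006, 0.119]
contact_force: [-0.1, 0.4, -2.7]
opening: 0.505
```

```bash
cat > jig2.py <<'E'
import numpy as np
J=np.array([543.,260.,-.102])
def w(x,y): c,s=np.cos(J[2]),np.sin(J[2]); return J[0]+c*x-s*y,J[1]+s*x+c*y
E
python3 - <<'E'
from jig2 import *; from go import rel
p=w(-147,0);print(p); rel(*p,115,J[2])
E
```

```text
(np.float64(396.7640312401841), np.float64(274.96801392564))
clock 5.325 pos [ 463.2 -143.1  125.5] rot [ 3.1388 -0.0057  0.1194] F [-0.1  0.4 -2.7] op 0.505
shift cm [ -1.62 -42.3    0.92] turn deg 12.68 j6 1.1490407368474336
```

Request:
drive_tool:
  moves:
    - [1, [-0.3, -5, 0.5], 2]
    - [1, [-1, -11, 0.9], 4]
    - [1, [-1, -17, 0.9], 6]
    - [1, [-1.6, -23, 0.9], 8]
    - [1, [-1.6, -29, 0.9], 10]
    - [1, [-1.6, -35, 0.9], 12]
    - [1, [-1.6, -39, 0.9], 12.7]
    - [1, [-1.6, -42.3, 0.9], 12.7]
    - [1, [-1.6, -42.3, 0.9], 12.7]
    - [1, [-1.6, -42.3, 0.9], 12.7]
    - [1, [-1.6, -42.3, 0.9], 12.7]

```text
clock: 6.7
eef_pos: [396.7, 273.8, 114.7]
tcp_rot: [3.139, -0.005, -0.103]
contact_force: [-0.1, -0.1, -1.8]
opening: 0.501
```

```bash
python3 - <<'E'
from fit import *
from go import rel; from jig2 import *
p=w(-147,0); rel(*p,40,J[2])
F={}
for c in ['scene','side']:
    F[c]=snap(c,c+'2.png'); o=r.outline_of('batten',c); 
    if o:
        print(c,o[0]['score'],o[0]['at'])
snap('wrist','w2.png')
E
```

```text
clock 6.7 pos [396.7 273.8 114.7] rot [ 3.1392 -0.0053 -0.1033] F [-0.1 -0.1 -1.8] op 0.501
shift cm [-0.05 -0.14  7.47] turn deg -0.07 j6 2.28380337814403
scene 0.91 [468.6, 222.8]
side 0.79 [184.1, 129.6]
```

View pics/scene2.png

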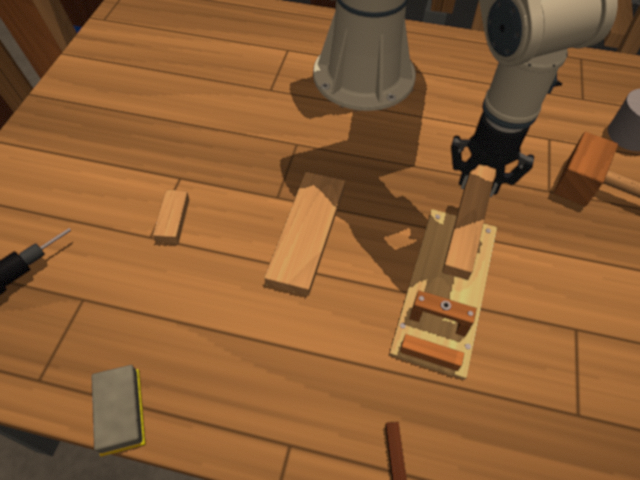

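View pics/w2.png

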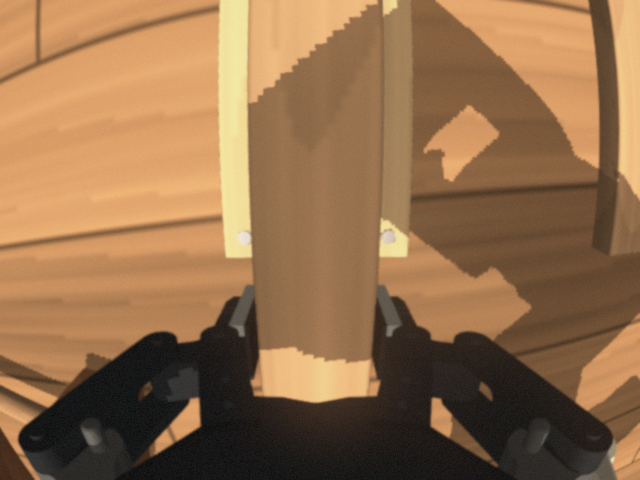

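View pics/side2.png

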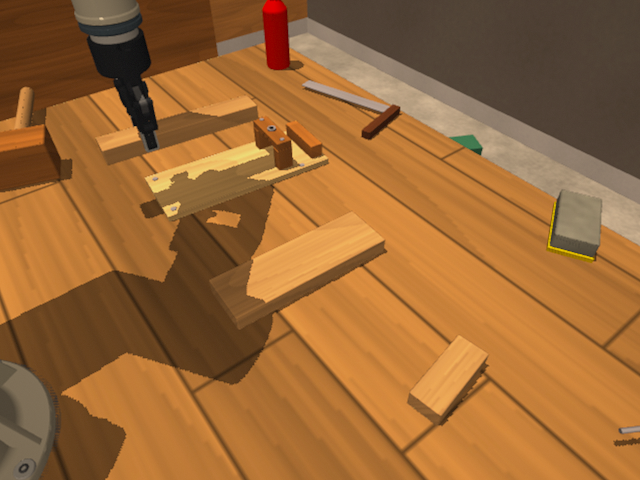

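The batten is held level in the jaws, and the wrist view shows it centred and parallel over the base (base edges at columns 222/410, batten 250/382). Its front end is short of the bridge, so I lower it.

Request:
drive_tool:
  moves:
    - [1, [0, -0.1, 5], 0]
    - [1, [0, -0.1, 8], 0]
    - [1, [0, -0.1, 8.8], 0]
    - [1, [0, -0.1, 9.2], 0]
    - [1, [0, -0.1, 9.2], 0]

```text
clock: 7.58
eef_pos: [398.4, 275.6, 24.1]
tcp_rot: [3.141, -0.007, -0.103]
contact_force: [-1.1, 0.4, -1.7]
opening: 0.508
```

```bash
python3 - <<'E'
from fit import *
from go import rel; from jig2 import *
p=w(-147,0); rel(*p,16,J[2])
fm=[]
for c in ['scene','side']:
    f=snap(c,c+'3.png'); o=r.outline_of('batten',c)
    if o: 
        print(c,o[0]['score'])
        fm.append((f,o[0]['mask']))
    j=r.outline_of('jig',c)
snap('wrist','w3.png')
E
```

```text
clock 7.575 pos [398.4 275.6  24.1] rot [ 3.141  -0.0072 -0.1032] F [-1.1  0.4 -1.7] op 0.508
shift cm [-0.16  0.08  0.81] turn deg -0.07 j6 2.2872692118607705
scene 0.93
side 0.97
```

View pics/w3.png

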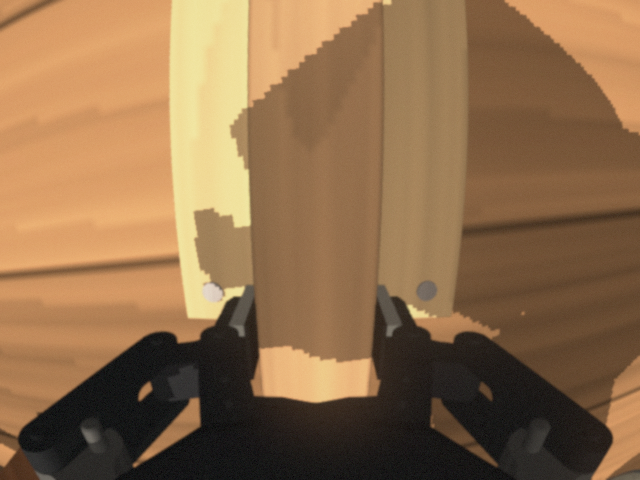

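View pics/side3.png

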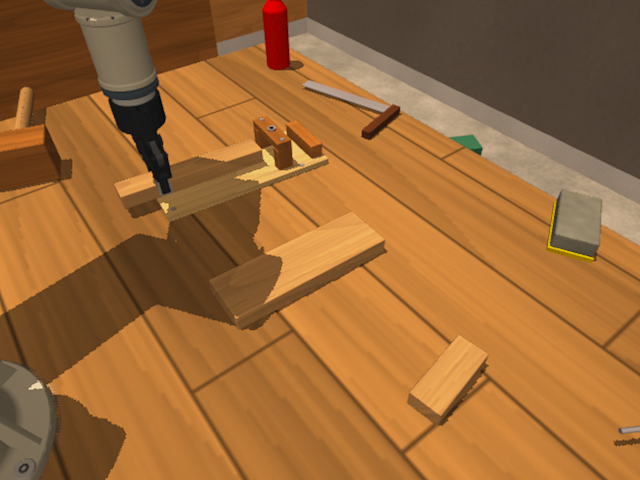

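View pics/scene3.png

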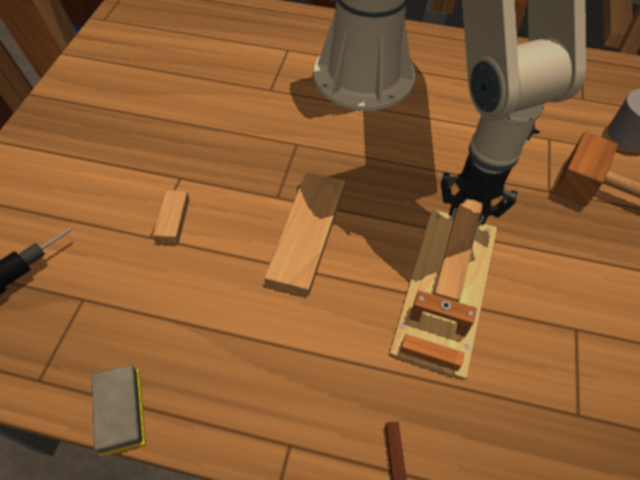

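Request:
drive_tool:
  moves:
    - [1, [-0.1, 0.15, 0.4], 0]
    - [1, [-0.1, 0.15, 0.6], 0]
    - [1, [-0.1, 0.15, 0.8], 0]
    - [1, [-0.1, 0.15, 0.8], 0]

```text
clock: 8.43
eef_pos: [396.8, 274.0, 15.8]
tcp_rot: [3.14, -0.007, -0.103]
contact_force: [-0.8, -0.7, 2.4]
opening: 0.501
```

```bash
python3 go.py 398 274.5 16 -0.102
```

```text
clock 8.425 pos [396.8 274.   15.8] rot [ 3.1404 -0.0065 -0.1031] F [-0.8 -0.7  2.4] op 0.501
shift cm [ 0.11 -0.07 -0.02] turn deg -0.06 j6 2.2865063369786065
```

Contact with the base shows in the force change (−1.7 → +2.4 N). Now I slide most of the way.

Request:
drive_tool:
  moves:
    - [1, [1.5, 0, 0], 0]
    - [1, [3, 0, 0], 0]
    - [1, [4.5, 0, 0], 0]
    - [1, [6, 0, 0], 0]
    - [1, [7, 0, 0], 0]
    - [1, [7, 0, 0], 0]

```text
clock: 9.18
eef_pos: [467.2, 266.6, 16.1]
tcp_rot: [3.14, -0.007, -0.104]
contact_force: [-0.3, -0.5, -2.1]
opening: 0.501
```

```bash
python3 - <<'E'
from h import *
from go import rel; from jig2 import *
rel(*w(-59,0),16,J[2])
f=snap('scene','scene4.png'); 
cv2.imwrite('pics/s4z.png',cv2.resize(f['color'][180:400,360:520,::-1],None,fx=2.7,fy=2.7,interpolation=2))
f=snap('side','side4.png')
cv2.imwrite('pics/d4z.png',cv2.resize(f['color'][80:240,120:340,::-1],None,fx=3.5,fy=3.5,interpolation=2))
E
```

```text
clock 9.175 pos [467.2 266.6  16.1] rot [ 3.1405 -0.0067 -0.1039] F [-0.3 -0.5 -2.1] op 0.501
shift cm [ 1.71 -0.12  0.03] turn deg -0.11 j6 2.1998827133710446
```

View pics/s4z.png

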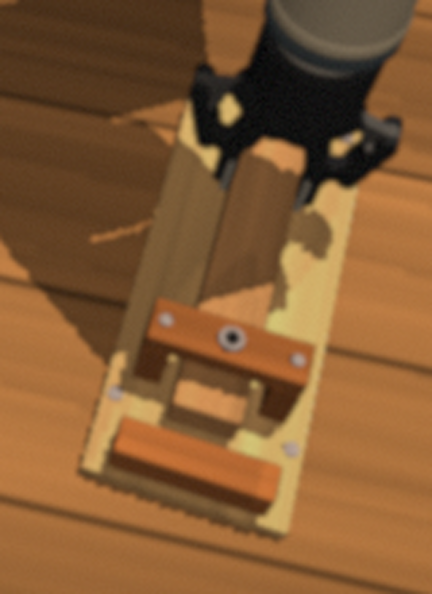

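View pics/d4z.png

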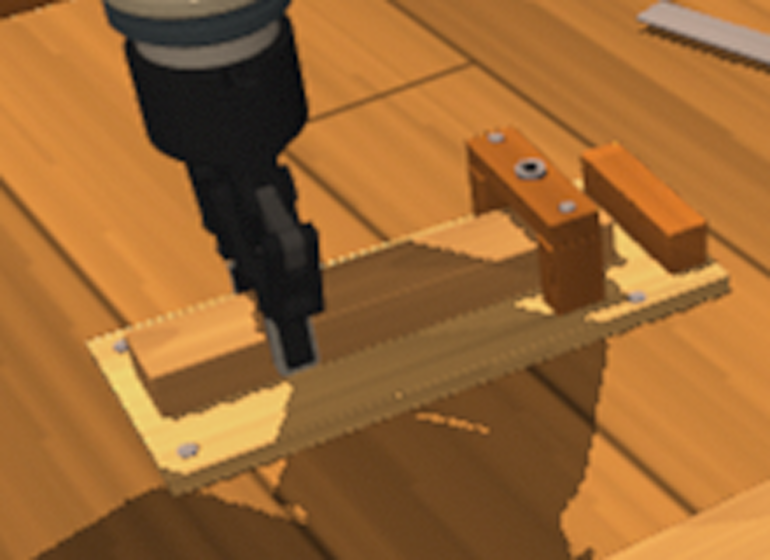

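The end is through the bridge and about 15–20 mm short of the stop. I creep in and watch the force.

Request:
drive_tool:
  moves:
    - [1, [0.7, 0, 0], 0]
    - [1, [1.3, 0, 0], 0]
    - [1, [1.5, 0, 0], 0]
    - [1, [1.6, 0, 0], 0]

```text
clock: 9.78
eef_pos: [482.0, 264.8, 16.1]
tcp_rot: [3.14, -0.006, -0.103]
contact_force: [0.4, 0.7, -1.7]
opening: 0.5
```

Request:
drive_tool:
  moves:
    - [1, [0.2, 0, 0], 0]
    - [1, [0.3, 0, 0], 0]
    - [1, [0.4, 0, 0], 0]
    - [1, [0.4, 0, 0], 0]

```text
clock: 10.28
eef_pos: [484.0, 264.3, 15.9]
tcp_rot: [3.139, -0.002, -0.103]
contact_force: [-8.6, 2.5, 3.0]
opening: 0.501
```

Request:
drive_tool:
  moves:
    - [1, [0.3, 0, 0], 0]
    - [1, [0.5, 0, 0], 0]
    - [1, [0.5, 0, 0], 0]

```text
clock: 10.65
eef_pos: [484.0, 264.0, 15.9]
tcp_rot: [3.137, 0.006, -0.104]
contact_force: [-23.7, 10.0, 15.8]
opening: 0.497
```

```bash
python3 - <<'E'
from h import *
from go import rel; from jig2 import *
rel(*w(-59,0),16,J[2])
f=snap('scene','scene5.png'); 
cv2.imwrite('pics/s5z.png',cv2.resize(f['color'][180:400,360:520,::-1],None,fx=2.7,fy=2.7,interpolation=2))
f=snap('side','side5.png')
cv2.imwrite('pics/d5z.png',cv2.resize(f['color'][80:240,120:340,::-1],None,fx=3.5,fy=3.5,interpolation=2))
E
```

```text
clock 10.65 pos [484.  264.   15.9] rot [ 3.1368  0.0057 -0.1038] F [-23.7  10.   15.8] op 0.497
shift cm [ 0.01 -0.2  -0.01] turn deg -0.1 j6 2.172530972115861
```

View pics/s5z.png

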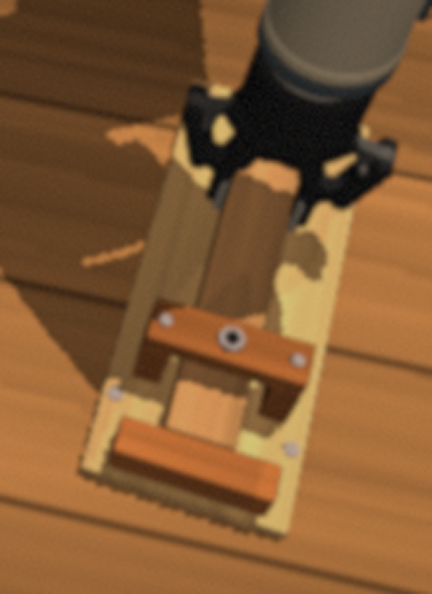

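View pics/d5z.png

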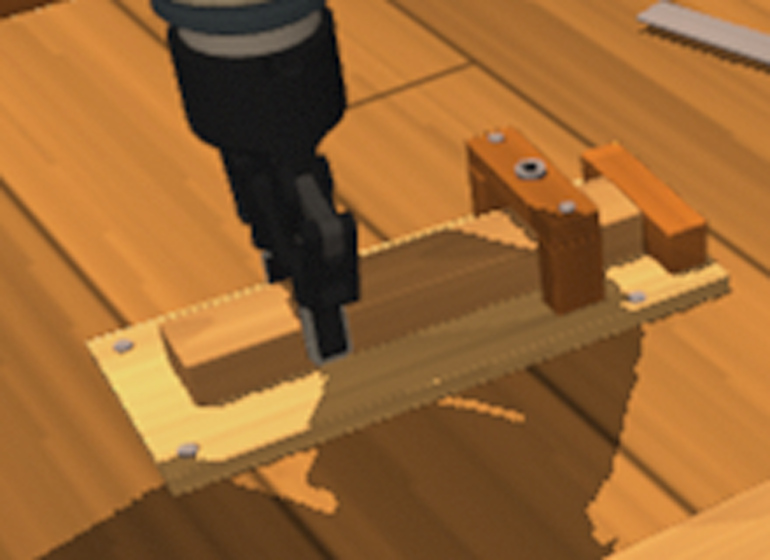

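The batten is against the stop: its position did not advance while the force rose to about 24 N, and both views show its end at the block. I relax the push, open and lift away.

Request:
drive_tool:
  moves:
    - [1, [0, 0, 0], 0]
    - [1, [0, 0, 0], 0]

```text
clock: 11.0
eef_pos: [483.9, 264.2, 16.1]
tcp_rot: [3.137, 0.006, -0.103]
contact_force: [-4.4, 2.2, 0.2]
opening: 0.498
```

Request:
drive_tool:
  moves:
    - [0, [0, 0, 0], 0]
    - [0, [0, 0, 0], 0]
    - [0, [0, 0, 0], 0]
    - [0, [0, 0, 0], 0]
    - [0, [0, 0, 0], 0]
    - [0, [0, 0, -2], 0]
    - [0, [0, 0, -5], 0]
    - [0, [-2, 0, -10], 0]
    - [0, [-5, 0, -15], 0]
    - [0, [-5, 0, -15], 0]

```text
clock: 12.25
eef_pos: [435.5, 271.2, 170.0]
tcp_rot: [3.141, 0.001, -0.102]
contact_force: [0.2, 0.2, -0.7]
opening: 1.004
```

```bash
python3 - <<'E'
from fit import *
J0=np.array([543.,260.,-.102])
F={};res=[];fj=[]
for c in ['scene','side']:
    f=snap(c,c+'6.png'); F[c]=f
    s=f['color'][180:400,360:520,::-1] if c=='scene' else f['color'][80:240,120:340,::-1]
    cv2.imwrite('pics/%s6z.png'%c,cv2.resize(s,None,fx=2.7 if c=='scene' else 3.5,fy=2.7 if c=='scene' else 3.5,interpolation=2))
f=snap('wrist','w6.png')
s=r.sense(); print(s['clock'],s['eef_pos'],s['contact_force'],s['opening'])
E
```

```text
12.4 [435.02710264 269.85339654 165.88071012] [-0.47688963  0.58980071 -1.1144539 ] 1.0000486909368642
```

View pics/scene6z.png

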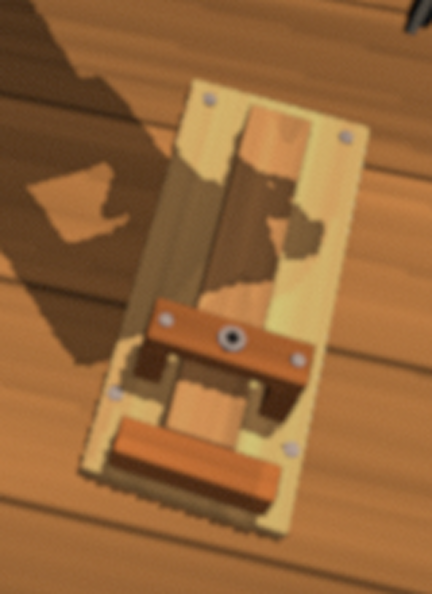

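View pics/side6z.png

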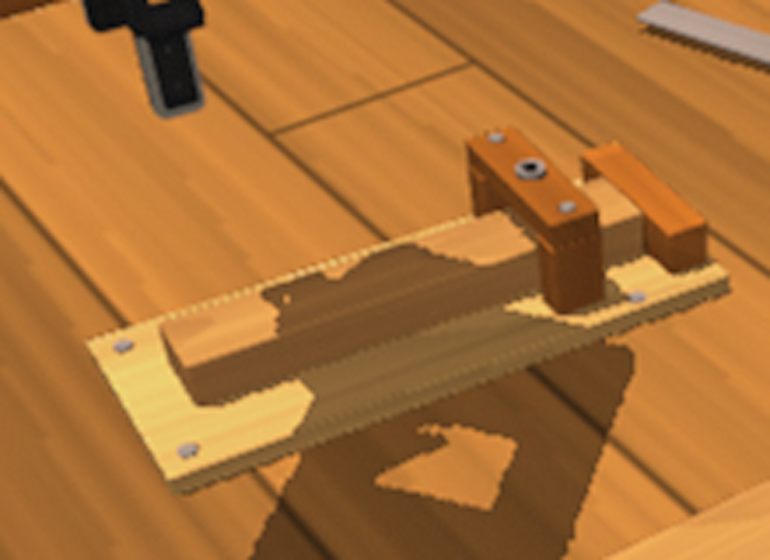

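View pics/w6.png

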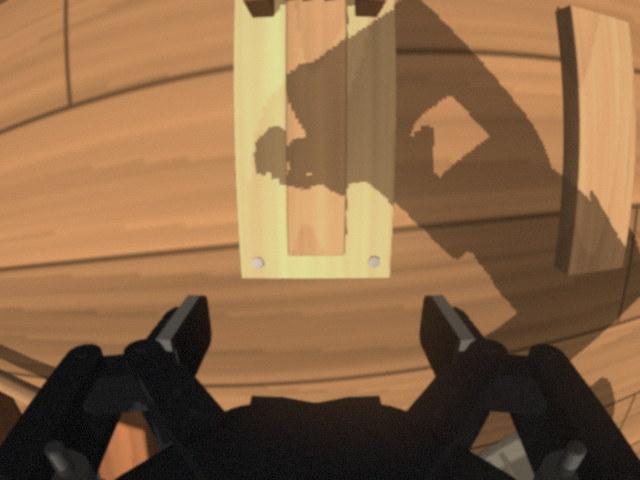

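```bash
python3 -c "
from h import *
f=r.grab_frame('scene')
for t in ['wide_board','offcut']: print([(o['score'],o['at']) for o in r.outline_of(t,'scene')[:1]])
print(r.sign_off())"
```

```text
[(0.91, [306.2, 235.0])]
[(0.6, [170.6, 218.5])]
the job is handed in; nothing more can be done
None
```

The batten is loaded in the jig: I laid it on the base in front of the bridge, slid it under the bridge and brought its end up against the stop. I then let go, lifted the gripper clear and handed the job in at about 12.5 s.

- **Against the stop:** pushing further did not move the batten while the contact force rose to about 24 N along the slide. It stayed in place when I relaxed the push.
- **Flat and straight:** after release, all three cameras show it flat and parallel to the base, about centred in the gap. The scene and side views show its end at the stop block. I judged this by eye and did not run a final pose fit.
- **Bystanders:** the wide board and the offcut are where they were, within about 2 px in the scene camera. I never touched them.
- **Contact:** the gripper is open, about 165 mm above the bench and clear of everything.

No check failed. Two readings were slightly off: the batten sat about 1.5–2 mm off centre on the base before the slide, so I shifted it by that much. The trained networks also missed one detection early on, and repeating the call found it.

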